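# Let the waiting roller into the return bin and ease the lid shut

### The job

One of the two return bins has a roller waiting on its ramp: press that bin's lever all the way down with the fingertips so that its lid lifts and the roller rolls in by itself, then ease the lever back up slowly all the way, so that the lid comes down shut under control and never slams. Work the lid by its lever only, do not touch the roller, keep the other bin shut, leave everything else where it stands, and finish with the hand clear.

Things in the scene. Friction and masses are not known exactly. Their poses are not given: they have to be found in the camera images.
- bin_a: Roller return bin, the loaded one (roller waiting on its ramp). Fixed on a plywood plinth 0 to 32 mm high (varies). Grey box 110 x 120 mm, walls to z = 120 mm (+x wall 80), inside |x| < 50, |y| < 56 mm; flat lid, top at z = 130; ramp at +x slopes down to it, ends at x = 190. Lever at -x, towards the robot. Origin: centre of the box's underside, on the plinth; x from lever to ramp, z up.
- pad_a (a point): Centre of the top of the black press pad of bin_a's lever: 44 (x) x 56 (y) x 8 mm, level at rest, at x = -175, y = 0, z = 95 mm of the bin; clear for 60 mm towards the bin but for its arm, 16 mm wide. Pressed fully it sinks 32 mm almost straight down (under 2 mm sideways) and tips 0.35 rad. Takes 6 to 10 N up to the hard stop; springs back up, following the finger.
- lever_a (a joint): Lever of bin_a, rad: 0 at rest (up), 0.353 fully pressed, at a hard stop. Pivot 90 mm from the pad's centre.
- lid_a (a joint): Lid of bin_a, rad: 0 shut, 0.6 fully open. Hinged at the box's -x rim, its +x edge rises. Linked by a push rod: lid angle = 1.7 x lever angle, so 10 mm of pad travel is about 0.19 rad of lid. The lid is 130 x 124 mm, with a 30 mm lip hanging below its free edge that blocks the ramp. It has no damper: let go, it drops and slams.
- bin_b: Roller return bin, the other bin, same make, empty ramp, to stay shut. Fixed on a plywood plinth 0 to 32 mm high (varies). Grey box 110 x 120 mm, walls to z = 120 mm (+x wall 80), inside |x| < 50, |y| < 56 mm; flat lid, top at z = 130; ramp at +x slopes down to it, ends at x = 190. Lever at -x, towards the robot. Origin: centre of the box's underside, on the plinth; x from lever to ramp, z up.
- pad_b (a point): Centre of the top of the black press pad of bin_b's lever: 44 (x) x 56 (y) x 8 mm, level at rest, at x = -175, y = 0, z = 95 mm of the bin; clear for 60 mm towards the bin but for its arm, 16 mm wide. Pressed fully it sinks 32 mm almost straight down (under 2 mm sideways) and tips 0.35 rad. Takes 6 to 10 N up to the hard stop; springs back up, following the finger.
- lever_b (a joint): Lever of bin_b, rad: 0 at rest (up), 0.353 fully pressed, at a hard stop. Pivot 90 mm from the pad's centre.
- lid_b (a joint): Lid of bin_b, rad: 0 shut, 0.6 fully open. Hinged at the box's -x rim, its +x edge rises. Linked by a push rod: lid angle = 1.7 x lever angle, so 10 mm of pad travel is about 0.19 rad of lid. The lid is 130 x 124 mm, with a 30 mm lip hanging below its free edge that blocks the ramp. It has no damper: let go, it drops and slams.
- roller_mid (a point): Centre of the loose aluminium conveyor roller, 36 mm dia, 80 mm long, 0.12 kg, lying across the ramp of bin_a against the lid's lip. Its y axis is its length. Once the lid is about half open it rolls down under it into the box by itself, within about a second, and comes to rest on the box's floor (centre less than 75 mm above bin_a's origin).
- carton_small: Bystander, loose: small cardboard carton 60 x 50 x 45 mm. Origin at the centre of its underside.
- spare_roller: Bystander, loose: another aluminium roller, 36 mm dia, standing on end, 80 mm tall. Origin at the centre of its underside.
- tape_roll: Bystander, loose: roll of tape lying flat, 100 mm dia, 48 mm high. Origin at the centre of its underside.
- carton_flat: Bystander, loose: cardboard carton 110 x 80 x 50 mm. Origin at the centre of its underside.
- mug: Bystander, loose: white mug, 80 mm dia, 90 mm high. Origin at the centre of its underside.
- cleaner: Bystander, loose: white bottle, 60 mm dia, 150 mm high. Origin at the centre of its underside.
- carton_tall: Bystander, loose: cardboard carton 70 x 70 x 90 mm. Origin at the centre of its underside.
- roller: The same roller as a body; origin at the middle of its underside as it first lies, 18 mm from its centre, turning with it: use roller_mid for its place.
Things that resemble listed ones, but are neither listed nor needed, are in the scene too. What is shaped like the roller but green or yellow is not meant.

How it is judged:
By the outcome, as a careful person would: the job done as asked, in the order asked, and still so for the second after the job is handed in, with the robot touching nothing.
It also fails if it takes over 38 s, if anything falls off the work surface, if the arm or the gripper's body presses on something with over 40 N, if the wrist force passes 120 N, or if a joint passes its speed limit or range.

### The arm

A 6-joint arm with a two-finger parallel gripper is mounted at the origin on the work surface. World frame = base frame: x ahead of the robot, y to its left, z up, the work surface at z = 0. Lengths are in m, angles in rad, forces in N, time in s.
With the tool pointing down it reaches from about 0.375 to 0.9 m from the base axis. Payload 3.1 kg.
Tool frame: the origin (TCP) lies midway between the tips of the shut fingers; the grasp point (between the pads) lies 19 mm behind it; x points along the fingers, z is the direction in which the jaws open and shut, and the axes are right-handed (so a half turn about x gives the same grasp; the last joint's range is limited). The gripper opens to 85 mm and grips with 20 to 120 N. Pads are 22 mm wide; open, the fingers measure 114 mm over their backs; the gripper's body (76 mm by 85 mm) begins 54 mm behind the grasp point. The pads swing forward as they close: fully open they stand 13 mm farther back than shut.
Start: joints at [-1.383, 0.527, 1.433, -0, 1.181, -0.178], TCP at [0.224, -0.583, 0.231] pointing down, gripper open.
Joint ranges: [-3.08, 3.08], [-0.75, 2.2], [0.22, 2.44], [-1.43, 4.57], [0, 2.65], [-2.85, 2.85]. Speed limits (rad/s): [2.79, 2.79, 3.14, 3.14, 3.14, 3.14].

### API

Orientations are given as a unit quaternion [x, y, z, w].
In Python, from station import status, snapshot, camera_params, ticket gives the robot as it stands.
- The arm moves only by the tool arm_command, never from a script. Its argument "series" is a list that holds one entry, the list of rows, each a list of 4 numbers: the shift along the tool's x, y, z in mm, then the turn about the tool's x in rad. A call has 1 to 10 rows; each row shifts and turns the commanded pose from where the row before left it, along the tool's axes as they then stand; what a row does not reach is not made up. A row lasts 1/10 s, in which the tool goes at most 50 mm and 8.59 degrees, less where a joint would pass 70% of its speed; a pose out of reach is approached as far as the arm can. A call is refused whole if a number of a shift passes 50 or a number of a turn 0.15, either way. A call with a gripper value outside its range is refused whole. "jaw" is the opening in per cent of the stroke, from 0 (shut) to 100 (fully open), set as the call begins (left out, the last holds). The fingers move at their own pace and stop on an object; "force" is the grip in N (left out, the last holds). Time passes only in rows, so rows that do not move let the fingers close. It gives the time, the measured TCP pose, the force and the opening at its end, in the units of the state.
- status.sense(): the state, without advancing time (a new reading comes with each control period).
- snapshot(name): name is "scene" or "top" or "wrist"; returns the picture (480x640x3 uint8, red, green, blue); there is no depth.
- camera_params(name): a dict with "fovy" (degrees; the focal length in pixels is half the picture's height over the tangent of half this angle, whatever the lens; pixels are square), "cx", "cy" (the principal point, pixels), "k1" (the pictures are not rectified: a ray, as slopes to the right and down, at radius r is drawn at 1 + k1 r^2 times it, then the intrinsics apply), "extrinsics" (4x4, takes a point from camera to world coordinates); the wrist camera has in their place "mount" (4x4, takes a point from camera to tool coordinates, whose origin is the TCP and whose axes are the tool frame's). Camera axes: x right, y down, z forward; pixel columns grow to the right and rows downward; lengths in m; the calibration is good to about 2 mm. A picture is of the moment at which its call begins: read the wrist's pose just before it. camera_params takes no time and is no camera call.
- ticket.sign_off(): hands the job in, once; it reports no verdict.
The state is a dict: "t": time; "q": joint angles; "qd": joint speeds; "tau": joint torques, N m; "tcp_pos": TCP position; "tool_rot": TCP orientation; "force": force on the tool from outside, world axes, zero at the start; "ft_torque": the same for the moment, N m; "finger_gap": opening from 0.0 (shut) to 1.0 (fully open).
Only numpy, scipy, OpenCV 4.12 (cv2) and the standard library are available. Lean on these libraries where they do the work, as an engineer would, in place of code of your own. Each camera call takes 0.05 s, during which the arm holds its last target. There are 200 camera calls.

## Working session

There is one attempt and no reset: what is moved stays moved. The work goes in short steps, Python scripts to look and compute and a tool call to move; the robot and the scene stay as the last step left them, time stands still between calls to the robot, and variables do not carry over. Pictures are saved under pics/ and viewed, about 8 in all and at most 12, crops included, and the job is handed in when it is done.

Besides the shell and the picture viewer there is one more tool, called by a JSON object that holds its "name" and its "arguments", one argument or row to a line. arm_command: Moves the arm, as the interface text tells. Its arguments: {"type":"object","properties":{"series":{"type":"array"},"jaw":{"type":"number"},"force":{"type":"number"}},"required":["series"]}

```bash
mkdir -p pics; ls; python3 - <<'E'
from station import status, snapshot, camera_params
import cv2, json
for n in ("scene","top"):
    cv2.imwrite(f"pics/{n}1.png", snapshot(n)[:,:,::-1])
    p=camera_params(n); print(n,{k:(v.tolist() if hasattr(v,'tolist') else v) for k,v in p.items()})
print({k:(v.tolist() if hasattr(v,'tolist') else v) for k,v in camera_params("wrist").items()})
print(status.sense())
E
```

```text
pics
scene {'fovy': 43.11630574133592, 'cx': 329.88940646358367, 'cy': 234.54929919874118, 'k1': 0.005607876385149605, 'extrinsics': [[-0.47221903122931247, 0.5822202512495955, -0.6618374162735945, 1.6330277114486882], [0.8813196902557121, 0.32621884747458074, -0.3418433371003912, 0.5335250567987324], [0.016875725537736315, -0.7447152761876271, -0.667168919615086, 1.1736345618768862], [0.0, 0.0, 0.0, 1.0]]}
top {'fovy': 55.37995158766918, 'cx': 325.6092451181637, 'cy': 239.33051589187522, 'k1': -0.012679213407409438, 'extrinsics': [[-0.005274078383386582, -0.987053789558994, 0.1603028403192992, 0.3523593465101624], [-0.9998539594031707, 0.007811072117498991, 0.015200230859358885, -0.015952695065891774], [-0.01625558251827573, -0.1601992623878277, -0.9869508358410702, 1.4280734609109471], [0.0, 0.0, 0.0, 1.0]]}
{'fovy': 71.40123531713716, 'cx': 322.085450916765, 'cy': 243.01528454477676, 'k1': -0.06472455429766594, 'mount': [[-0.0006650162577668687, -0.28743366222664024, 0.9578003171707327, -0.14275253096901405], [-0.001498890943103723, -0.9577991665186794, -0.28743435762285197, 0.07444689449850822], [0.9999986555387541, -0.001626786741569049, 0.0002061203043558716, 0.0004846347774690729], [0.0, 0.0, 0.0, 1.0]]}
{'t': 0.1, 'q': array([-1.38252556e+00,  5.28355677e-01,  1.43380838e+00,  1.11839287e-05,
        1.18142113e+00, -1.78503438e-01]), 'qd': array([ 7.60548998e-04, -9.26683793e-04, -2.32534420e-03,  1.26071288e-03,
       -7.34705537e-04,  1.60080100e-05]), 'tau': array([ 3.78537777e-05, -4.43304098e+01, -1.78586233e+01, -1.74760321e-04,
        3.88148430e-03,  1.09100526e-05]), 'tcp_pos': array([ 0.22403052, -0.58275486,  0.23043137]), 'tool_rot': array([ 0.40093471,  0.58329313, -0.39993812,  0.58229716]), 'force': array([ 0.65161514, -0.08341052, -0.05957311]), 'ft_torque': array([0.00742105, 0.03795557, 0.02646916]), 'finger_gap': 1.0035926778325028}
```

View pics/top1.png

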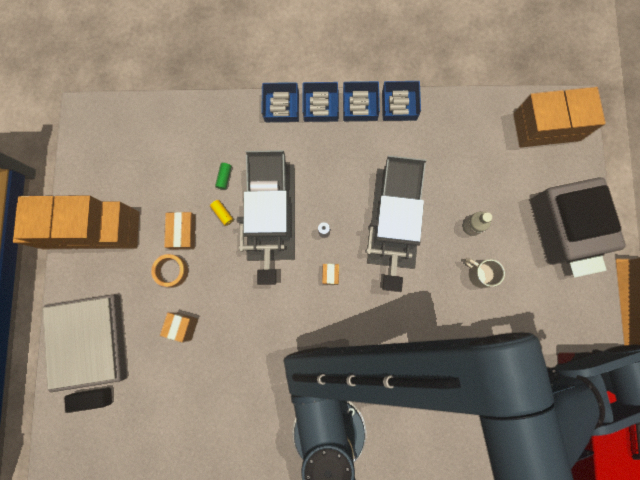

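View pics/scene1.png

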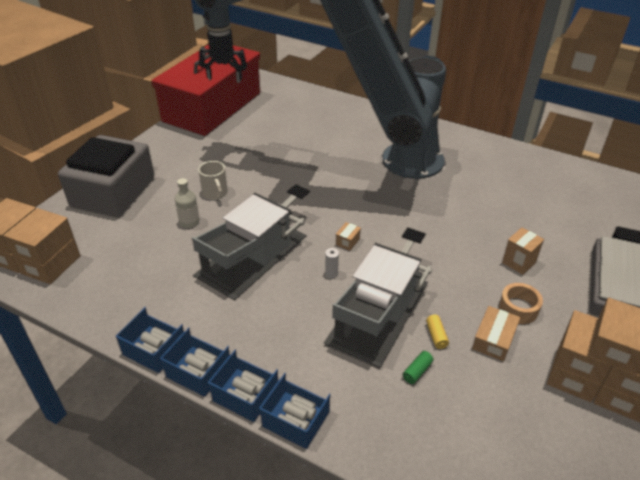

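The top view shows two candidate bins: the left one, with its lid at (266,212) and pad at (267,277), and the right one, with its lid at (400,220) and pad at (392,284). The left one has an aluminium roller on its ramp at about (265,187), seen at (375,294) in the scene view. The right ramp is empty. I'll confirm this with an enlarged crop that I can also measure from.

```bash
python3 - <<'E'
import cv2, numpy as np
t=cv2.imread("pics/top1.png");s=cv2.imread("pics/scene1.png")
a=cv2.resize(t[145:295,225:300],None,fx=4,fy=4,interpolation=cv2.INTER_CUBIC)
b=cv2.resize(s[220:370,320:445],None,fx=4,fy=4,interpolation=cv2.INTER_CUBIC)
cv2.imwrite("pics/crop1.png",np.hstack([a,b]))
E
```

```text
(no output)
```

View pics/crop1.png

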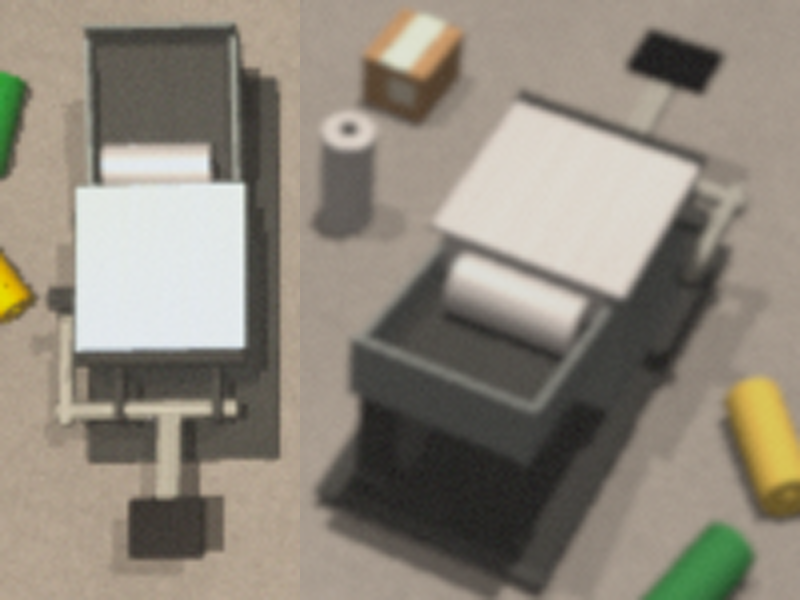

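The crop confirms it: bin_a is the left bin, with an aluminium roller against the lip. The green and yellow rollers lie beside it on the table. Next I'll fit the bin's pose to the pad and lid corners in both views.

```bash
cat > h.py <<'E'
import numpy as np, cv2
from station import camera_params
def project(P,name,T=None):
    c=camera_params(name); E=np.array(c["extrinsics"]) if T is None else T@np.array(c["mount"])
    f=240/np.tan(np.radians(c["fovy"])/2)
    p=(np.asarray(P)-E[:3,3])@E[:3,:3]; s=p[:,:2]/p[:,2:]
    s=s*(1+c["k1"]*(s**2).sum(1,keepdims=True))
    return s*f+[c["cx"],c["cy"]]
E
python3 - <<'E'
from h import *
from scipy.optimize import least_squares
o=lambda a,ox,oy:(np.array(a)+.5)/4-.5+[ox,oy]
tp=o([(130,497),(205,497),(203,557),(129,557)],225,145)
tl=o([(76,186),(244,183),(245,349),(77,351)],225,145)
sp=o([(652-300,30),(722-300,47),(703-300,93),(628-300,68)],320,220)
sl=o([(520-300,97),(698-300,167),(623-300,297),(434-300,225)],320,220)
# bin-frame: image order top: up = +x, left=+y
pad=np.array([(-153,28,95),(-153,-28,95),(-197,-28,95),(-197,28,95)])/1e3
def model(v):
    x,y,yaw,h,lx=v
    c,s=np.cos(yaw),np.sin(yaw);R=np.array([[c,-s,0],[s,c,0],[0,0,1]])
    lid=np.array([(lx,62,.13e3),(lx,-62,130),(lx-130,-62,130),(lx-130,62,130)])/1e3
    W=lambda q:q@R.T+[x,y,h]
    return W(pad),W(lid)
# scene corner order: pad: (-x,-y),(-x,+y),(+x,+y),(+x,-y); lid likewise
ordr=[2,3,0,1]
def res(v):
    p,l=model(v)
    return np.r_[(project(p,"top")-tp),(project(l,"top")-tl),(project(p[ordr],"scene")-sp),(project(l[ordr],"scene")-sl)]
r=least_squares(lambda v:res(v).ravel(),[.55,.1,0,.01,70],x_scale=[.1,.1,.1,.01,10],loss='soft_l1')
print(r.x.round(4)); print(res(r.x).round(1))
p,l=model(r.x); print("pad centre",p.mean(0).round(4))
# triangulate pad & lid independently
for nm,a,b in (("pad",tp.mean(0),sp.mean(0)),("lid",tl.mean(0),sl.mean(0))):
    q=least_squares(lambda P:np.r_[project([P],"top")[0]-a,project([P],"scene")[0]-b],[.4,.1,.1]); print(nm,q.x.round(4),q.fun.round(2))
E
```

```text
[6.35200e-01 1.79800e-01 1.16000e-02 6.30000e-03 7.42364e+01]
[[-0.4  0.1]
 [-0.  -0.3]
 [ 0.5 -0.1]
 [-0.3  0.2]
 [ 0.1 -0.6]
 [ 0.4 -0.8]
 [ 0.3  1.6]
 [-0.7  1.9]
 [-0.7 -0.8]
 [ 1.3  1.6]
 [ 0.1 -0.1]
 [-1.  -0.7]
 [-0.   0.1]
 [ 1.6 -1. ]
 [-0.1  1.1]
 [-1.1  0.7]]
pad centre [0.4602 0.1778 0.1013]
pad [0.46   0.1778 0.1009] [-0.09  0.03 -0.09 -0.  ]
lid [0.6455 0.1801 0.1359] [-0.05  0.02 -0.04 -0.  ]
```

```bash
python3 - <<'E'
from h import *
from station import status
from scipy.spatial.transform import Rotation as R
s=status.sense(); A=R.from_quat(s["tool_rot"]).as_matrix(); print(A.round(3))
d=np.array([.460,.178,.131])-s["tcp_pos"]; print("tool mm",(A.T@d*1e3).round(1), "mid", (A.T@(np.array([.40,-.2,.231])-s["tcp_pos"])*1e3).round(1))
E
```

```text
[[-0.     0.933  0.359]
 [ 0.002  0.359 -0.933]
 [-1.     0.    -0.002]]
tool mm [ 100.8  493.  -625.3] mid [ 1.000e-01  3.015e+02 -2.942e+02]
```

{"name": "arm_command", "arguments": {
  "series": [
    [[0,0,0,0.12],[0,0,0,0.12],[0,0,0,0.115],[0,20,-30,0],[0,25,-40,0],[0,25,-40,0],[0,25,-40,0],[0,25,-40,0],[0,25,-40,0],[0,25,-40,0]]
  ],
  "jaw": 0
}}

```text
t: 1.1
tcp_pos: [0.3915, -0.3095, 0.2311]
tool_rot: [0.497, 0.503, -0.497, 0.503]
force: [1.3, 0.1, -0.6]
finger_gap: -0.001
```

{"name": "arm_command", "arguments": {
  "series": [
    [[0,7,-47,0],[0,7,-48,0],[0,7,-48,0],[0,7,-48,0],[0,7,-48,0],[0,7,-48,0],[0,7,-48,0],[0,7,-48,0],[0,7,-48,0],[0,5,-40,0]]
  ]
}}

```text
t: 2.1
tcp_pos: [0.4532, 0.1629, 0.2312]
tool_rot: [0.497, 0.503, -0.497, 0.503]
force: [0.2, -0.6, -0.0]
finger_gap: 0.001
```

{"name": "arm_command", "arguments": {
  "series": [
    [[30,0,-10,0],[30,0,-5,0],[20,0,0,0],[0,0,0,0],[0,0,0,0]]
  ]
}}

```text
t: 2.6
tcp_pos: [0.4532, 0.1753, 0.1513]
tool_rot: [0.497, 0.503, -0.497, 0.503]
force: [0.3, -1.0, 0.4]
finger_gap: -0.003
```

```bash
python3 - <<'E'
from h import *
from station import status, snapshot
from scipy.spatial.transform import Rotation as R
s=status.sense(); A=R.from_quat(s["tool_rot"]).as_matrix(); print(s["tcp_pos"].round(4),s["force"].round(2)); print(A.round(3))
w=snapshot("wrist")[:,:,::-1].copy()
T=np.eye(4);T[:3,:3]=A;T[:3,3]=s["tcp_pos"]
for P,c in(([.460,.178,.101],(0,0,255)),(s["tcp_pos"],(0,255,0))):
    u=project([P],"wrist",T)[0]; print(u.round()); cv2.circle(w,tuple(int(k) for k in u.round()),3,c,-1)
cv2.imwrite("pics/wrist1.png",w)
E
```

```text
[0.4532 0.1753 0.1513] [ 0.33 -0.98  0.4 ]
[[-0.001  1.     0.012]
 [-0.     0.012 -1.   ]
 [-1.    -0.001  0.   ]]
[318. 258.]
[322. 307.]
```

View pics/wrist1.png

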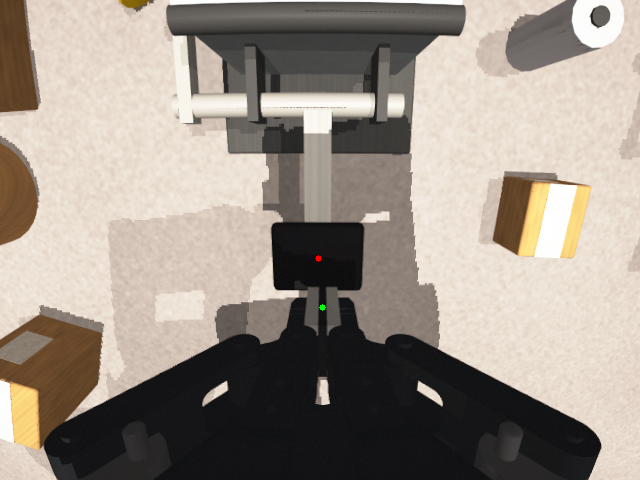

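The wrist view shows bin_a's black pad centred at (318,257). The fitted pad centre projects to (318,258), so they agree, and the pad arm is narrow and clear. I'll correct 7 mm forward and 2 mm to the left, then descend.

{"name": "arm_command", "arguments": {
  "series": [
    [[15,7,-2,0],[15,0,0,0],[8,0,0,0],[4,0,0,0],[3,0,0,0],[3,0,0,0],[3,0,0,0],[3,0,0,0],[0,0,0,0]]
  ]
}}

```text
t: 3.55
tcp_pos: [0.4598, 0.1775, 0.0979]
tool_rot: [0.497, 0.503, -0.497, 0.503]
force: [-1.9, -0.9, 7.5]
finger_gap: 0.003
```

{"name": "arm_command", "arguments": {
  "series": [
    [[3,0,0,0],[3,0,0,0],[3,0,0,0],[3,0,0,0],[3,0,0,0],[3,0,0,0],[2,0,0,0],[2,0,0,0],[1,0,0,0],[0,0,0,0]]
  ]
}}

```text
t: 4.55
tcp_pos: [0.4585, 0.1774, 0.0749]
tool_rot: [0.496, 0.504, -0.498, 0.502]
force: [-3.3, -0.2, 7.3]
finger_gap: -0.0
```

{"name": "arm_command", "arguments": {
  "series": [
    [[1,0,0,0],[1,0,0,0],[1,0,0,0],[1,0,0,0],[0,0,0,0]]
  ]
}}

```text
t: 5.05
tcp_pos: [0.4588, 0.1775, 0.0725]
tool_rot: [0.496, 0.503, -0.497, 0.503]
force: [-6.3, -1.7, 20.3]
finger_gap: 0.0
```

The force rose from 7 to 20 N and the TCP has stopped at 0.0725, so this is the hard stop. I'll hold here while the roller rolls in, then look.

{"name": "arm_command", "arguments": {
  "series": [
    [[0.5,0,0,0],[0,0,0,0],[0,0,0,0],[0,0,0,0],[0,0,0,0],[0,0,0,0],[0,0,0,0],[0,0,0,0],[0,0,0,0],[0,0,0,0]]
  ]
}}

```text
t: 6.05
tcp_pos: [0.4588, 0.1775, 0.0724]
tool_rot: [0.497, 0.503, -0.497, 0.503]
force: [-7.0, -0.9, 24.0]
finger_gap: -0.005
```

```bash
python3 - <<'E'
import cv2, numpy as np
from station import snapshot
s=snapshot("scene")[:,:,::-1]; t=snapshot("top")[:,:,::-1]
cv2.imwrite("pics/scene2.png",s);cv2.imwrite("pics/top2.png",t)
cv2.imwrite("pics/crop2.png",np.hstack([cv2.resize(t[145:295,225:300],None,fx=4,fy=4,interpolation=cv2.INTER_CUBIC),cv2.resize(s[220:370,320:445],None,fx=4,fy=4,interpolation=cv2.INTER_CUBIC)]))
E
```

```text
(no output)
```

View pics/crop2.png

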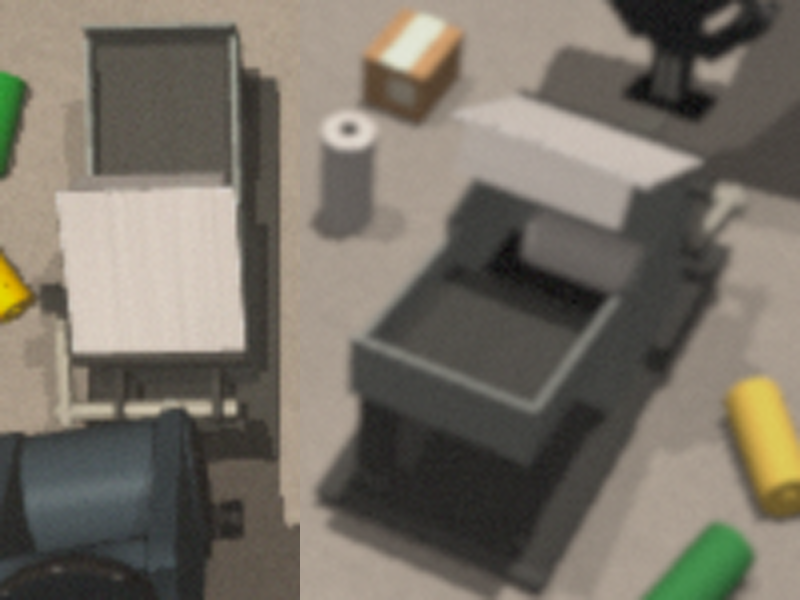

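The lid is up and the ramp is empty. The roller shows inside under the lid at about (580,250) in the crop, which is (390,282) in the scene view. I'll check how high it lies.

```bash
python3 - <<'E'
from h import *
h=.0063
for z in (.02,.03,.05,.075,.098,.12):
  for x in (-.032,0,.032):
    print(z,x,(((project([[.6352+x-.0116*y,.1798+y+.0116*x,z+h] for y in(-.04,.04)],"scene")-[320,220])*4)+[300,0]).round().tolist())
E
```

```text
0.02 -0.032 [[523.0, 253.0], [637.0, 296.0]]
0.02 0 [[503.0, 285.0], [618.0, 329.0]]
0.02 0.032 [[481.0, 317.0], [598.0, 363.0]]
0.03 -0.032 [[524.0, 242.0], [639.0, 285.0]]
0.03 0 [[503.0, 274.0], [619.0, 318.0]]
0.03 0.032 [[482.0, 307.0], [599.0, 352.0]]
0.05 -0.032 [[526.0, 220.0], [642.0, 264.0]]
0.05 0 [[505.0, 252.0], [622.0, 297.0]]
0.05 0.032 [[484.0, 285.0], [602.0, 331.0]]
0.075 -0.032 [[529.0, 193.0], [646.0, 236.0]]
0.075 0 [[508.0, 225.0], [626.0, 269.0]]
0.075 0.032 [[486.0, 257.0], [606.0, 303.0]]
0.098 -0.032 [[531.0, 167.0], [650.0, 210.0]]
0.098 0 [[510.0, 199.0], [630.0, 243.0]]
0.098 0.032 [[489.0, 231.0], [609.0, 277.0]]
0.12 -0.032 [[534.0, 142.0], [653.0, 185.0]]
0.12 0 [[513.0, 173.0], [633.0, 218.0]]
0.12 0.032 [[491.0, 206.0], [613.0, 252.0]]
```

The seen ends match a roller lying on the floor against the back wall (bin z about 0.03, x about -0.032), so it is in. Now I'll ease the lever up slowly.

{"name": "arm_command", "arguments": {
  "series": [
    [[-1,0,0,0],[-1,0,0,0],[-1,0,0,0],[-1,0,0,0],[-1,0,0,0],[-1,0,0,0],[-1,0,0,0],[-1,0,0,0],[-1,0,0,0],[-1,0,0,0]]
  ]
}}

```text
t: 7.15
tcp_pos: [0.4582, 0.1774, 0.0805]
tool_rot: [0.496, 0.504, -0.498, 0.502]
force: [-4.6, -0.3, 8.1]
finger_gap: 0.005
```

{"name": "arm_command", "arguments": {
  "series": [
    [[-1,0,0,0],[-1,0,0,0],[-1,0,0,0],[-1,0,0,0],[-1,0,0,0],[-1,0,0,0],[-1,0,0,0],[-1,0,0,0],[-1,0,0,0],[-1,0,0,0]]
  ]
}}

```text
t: 8.15
tcp_pos: [0.4587, 0.1774, 0.0906]
tool_rot: [0.496, 0.504, -0.498, 0.502]
force: [-4.4, -0.6, 7.7]
finger_gap: 0.003
```

{"name": "arm_command", "arguments": {
  "series": [
    [[-0.5,0,0,0],[-0.5,0,0,0],[-0.5,0,0,0],[-0.5,0,0,0],[-0.5,0,0,0],[-0.5,0,0,0],[-0.5,0,0,0],[-0.5,0,0,0],[-0.5,0,0,0],[-0.5,0,0,0]]
  ]
}}

```text
t: 9.15
tcp_pos: [0.4594, 0.1775, 0.0958]
tool_rot: [0.497, 0.503, -0.497, 0.503]
force: [-2.9, 0.2, 8.1]
finger_gap: -0.0
```

{"name": "arm_command", "arguments": {
  "series": [
    [[-0.5,0,0,0],[-0.5,0,0,0],[-0.5,0,0,0],[-0.5,0,0,0],[-0.5,0,0,0],[-0.5,0,0,0],[-0.5,0,0,0],[-0.5,0,0,0],[-0.5,0,0,0],[-0.5,0,0,0]]
  ]
}}

```text
t: 10.15
tcp_pos: [0.4603, 0.1775, 0.1009]
tool_rot: [0.497, 0.503, -0.497, 0.503]
force: [-1.7, -0.7, 7.9]
finger_gap: -0.0
```

It's still in contact at 7.9 N, so I'll keep easing.

{"name": "arm_command", "arguments": {
  "series": [
    [[-0.4,0,0,0],[-0.4,0,0,0],[-0.4,0,0,0],[-0.4,0,0,0],[-0.4,0,0,0],[-0.4,0,0,0],[-0.4,0,0,0],[-0.4,0,0,0],[-0.4,0,0,0],[-0.4,0,0,0]]
  ]
}}

```text
t: 11.15
tcp_pos: [0.4602, 0.1775, 0.1037]
tool_rot: [0.497, 0.503, -0.497, 0.503]
force: [0.8, -0.3, -0.4]
finger_gap: 0.003
```

{"name": "arm_command", "arguments": {
  "series": [
    [[-0.4,0,0,0],[-0.4,0,0,0],[-0.4,0,0,0],[-0.4,0,0,0],[-0.4,0,0,0],[-0.4,0,0,0],[-0.4,0,0,0],[-0.4,0,0,0],[-0.4,0,0,0],[-0.4,0,0,0]]
  ]
}}

```text
t: 12.15
tcp_pos: [0.4602, 0.1774, 0.1078]
tool_rot: [0.497, 0.503, -0.497, 0.503]
force: [-0.4, -0.9, -0.2]
finger_gap: 0.0
```

Force is zero, so the pad is at rest. I'll lift clear and back away from bin_a, straight up first.

{"name": "arm_command", "arguments": {
  "series": [
    [[-10,0,0,0],[-30,0,0,0],[-40,0,0,0],[-40,0,0,0],[-20,0,0,0],[0,-20,45,0],[0,-10,45,0],[0,-10,45,0],[0,0,45,0],[0,0,40,0]]
  ]
}}

```text
t: 13.15
tcp_pos: [0.4223, -0.0448, 0.2488]
tool_rot: [0.497, 0.502, -0.497, 0.503]
force: [1.2, 0.3, -0.5]
finger_gap: 0.002
```

{"name": "arm_command", "arguments": {
  "series": [
    [[0,-5,45,0],[0,-5,45,0],[0,-5,40,0],[0,-5,20,0],[0,0,0,0],[0,0,0,0],[0,0,0,0],[0,0,0,0]]
  ]
}}

```text
t: 13.95
tcp_pos: [0.4046, -0.1919, 0.2479]
tool_rot: [0.497, 0.504, -0.497, 0.503]
force: [0.3, 0.6, -1.3]
finger_gap: -0.001
```

```bash
python3 - <<'E'
import cv2, numpy as np
from station import snapshot, status
s=snapshot("scene")[:,:,::-1]; t=snapshot("top")[:,:,::-1]
cv2.imwrite("pics/scene3.png",s)
cv2.imwrite("pics/crop3.png",np.hstack([cv2.resize(t[145:295,225:300],None,fx=4,fy=4,interpolation=cv2.INTER_CUBIC),cv2.resize(s[220:370,320:445],None,fx=4,fy=4,interpolation=cv2.INTER_CUBIC)]))
r=status.sense();print(r["t"],r["tcp_pos"],r["force"],abs(r["qd"]).max())
E
```

```text
14.05 [ 0.40469085 -0.19215392  0.24790761] [0.04392339 0.3354568  0.18272564] 0.005356607148260817
```

View pics/crop3.png

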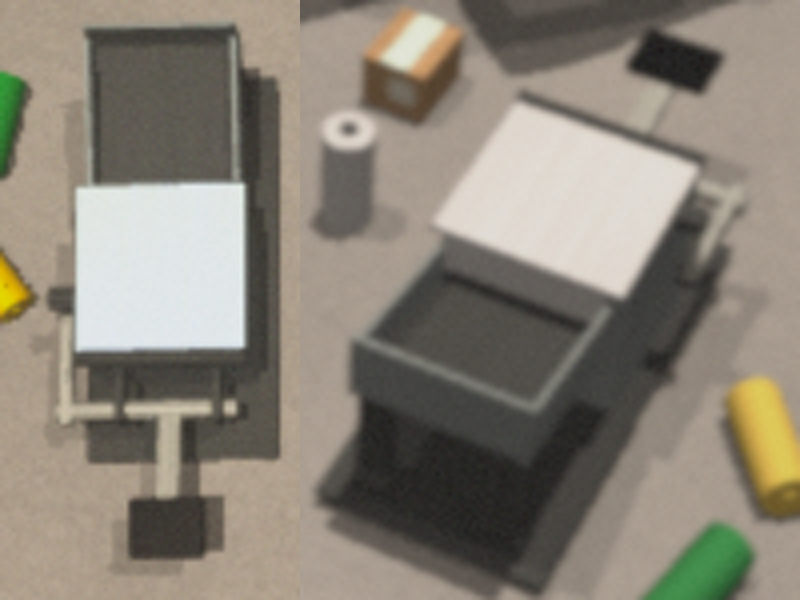

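View pics/scene3.png

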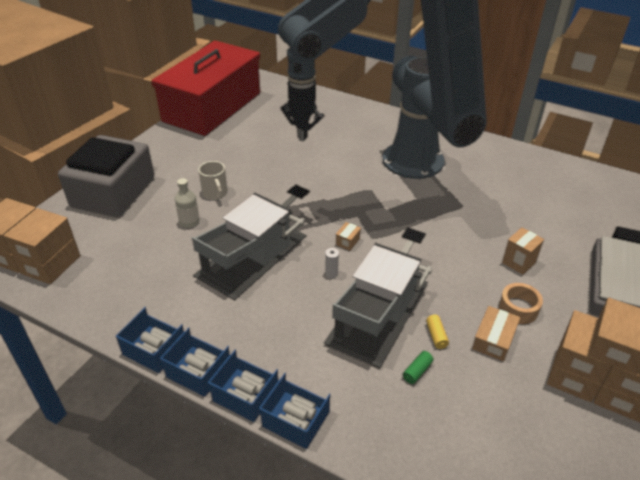

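The lid's corners and the pad are back at their starting pixels, with lid corners at (520,97), (698,167), (623,297) and (434,225) in the crop. The ramp is empty, bin_b is shut, nothing else has moved, and the hand is clear at (302,130) in the scene view.

```bash
python3 -c "
from station import ticket; print(ticket.sign_off())"
```

```text
the job is handed in; nothing more can be done
None
```

I pressed the loaded bin's lever (bin_a, the left one in the top view) down to its hard stop with shut fingertips. The roller rolled in, and I eased the lever back up over about 5 s, at 10 mm/s and then 4–5 mm/s. The job was handed in at about 14 s of the 38 s allowed.

- **Press:** the force rose from about 7 N to 24 N as the tool stopped at z = 0.072, which marks the hard stop.
- **Roller:** with the lid up, the picture showed the ramp empty and the roller on the box floor against the back wall. The shut lid hides it now, so its final resting place was not seen again.
- **Closing:** the finger still felt about 8 N at z = 0.101, nearly the top of the travel, and the force fell to zero by 0.104, so the lid came down under the finger and was not dropped.
- **Last pictures:** bin_a's lid and pad are back at their starting pixels. Bin_b is shut, and the bystanders in view look unmoved by eye. The hand is clear, about 0.25 m above the table, and reads close to zero force.

No check failed or disagreed.

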